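Load a bracket in the optical gauge and bring it to coarse focus

TASK

Set the bracket with the yellow band down flat on the dark stage of the optical gauge, centred and lying lengthwise along the white line between the two heads (either way round), and let go of it. Then turn the black outer (coarse) focus ring on the control pod until its white pointer line aims at the green dot, without turning the small silver fine knob on top. Finally press the blue measure button down and let it go, leaving the plain bracket and the calipers alone.

Things in the scene. Friction and masses are not known exactly. Their poses are not given: they have to be found in the camera images.
- bracket_mid (a point): Bracket to measure: loose aluminium, 0.35 kg, 140 mm long (x). Arm 24 wide (y), 28 tall, x = -34 to 70 mm, round end with black hole. Block 36 x 44 x 34 at x = -70 to -34 mm with yellow band and a loop, top 60 mm. Point: the bracket's middle, near its balance, 14 mm above its underside; grip the arm here across y. Starts flat on a 4 mm white mat, length roughly along world y.
- plain_bracket_mid (a point): The same point of a second bracket, otherwise identical but without a yellow band, on the same mat; a bystander, leave it alone.
- stage_mid (a point): Centre of the top of the gauge's fixed dark stage, 200 mm (x) by 100 mm (y), 36 mm above the table, z up; white line 160 mm long along x. White heads 90 mm wide, tops 130 mm above the table, stand at both ends, inner faces 110 mm from this point; a black lens sticks out at most 20 mm from one, 58 to 112 mm above the table, and creeps as the coarse ring turns.
- coarse_grip (a point): On the vertical axis of the coaxial knobs, 72.5 mm above the table, where to grip the coarse ring; x along its white pointer line. Fixed grey pod 120 x 200 mm, 45 mm tall; on it a black skirt 72 mm across up to z = 49.5 mm, the black ribbed coarse ring 56 mm across from 49.5 to 83.5, then the silver fine knob 30 mm across from 84 to 104, free to turn separately.
- coarse_pointer (a point): Where the coarse ring's white pointer line (on the skirt and on the ring's top) aims: a point on the pointer's ray, 46 mm from the knob axis, the radius of the coloured dots. The frame turns with the ring.
- coarse (a joint): Angle of the coarse ring, rad, positive anticlockwise seen from above; 0 points along the pod's own x (roughly away from the robot). Turns freely from -2 to 2 against light friction (0.06 N m) and stays where it is left.
- fine_pointer (a point): Outer end of the red line on top of the silver fine knob, 15 mm from the axis, 104 mm above the table. It shows whether the fine knob has been disturbed.
- fine (a joint): Angle of the fine knob, rad, positive anticlockwise seen from above; turns at a touch (0.006 N m).
- green_mark_mid (a point): Centre of the green dot, 12 mm in diameter, printed on the pod's white dial 46 mm from the knob axis: the wanted coarse setting. It is up to 1.5 rad from the pointer, to the left or right.
- orange_mark_mid (a point): Centre of the orange dot, the same size, on the other side of the dial: another part's setting, not wanted.
- measure_top (a point): Centre of the top of the blue measure button, 32 mm in diameter, on the pod 100 mm from the knob axis. Pressed straight down it travels 6 mm and takes 5 N fully down; springs back.
- measure (a joint): Travel of the measure button, m: 0 released, 0.006 fully down.
- calipers: Black and steel digital calipers, 200 x 70 x 13 mm, lying on the table to the robot's left; a bystander. Origin under its middle.
There are look-alikes about, which are no part of the job. What is shaped like the part that bears coarse_grip but orange is not meant.

How it is judged:
On the way, in this order (a step that is already met when the one before it is completed fails the run):
1. the banded bracket lies flat on the stage, centred along the line, and is let go (horizontal distance between bracket_mid and stage_mid below 0.015 m and angle between the x axis of bracket_mid and the x axis of stage_mid, either way round below 0.15 rad and z of bracket_mid in the frame of stage_mid between 0.01 and 0.018 m and angle between bracket_mid's own z axis and vertical below 0.08 rad and contact force between the fingers and bracket below 0.1 N), for 0.2 s.
2. the coarse pointer aims at the green dot (horizontal distance between coarse_pointer and green_mark_mid below 0.0055 m and contact force between the fingers and coarse below 0.1 N), for 0.2 s.
3. the measure button is pressed down (all of step 1 and value of joint measure above 0.004 m and horizontal distance between coarse_pointer and green_mark_mid below 0.0055 m), for 0.05 s.
At the end, for the whole second after the job is handed in: Bracket let go, at rest, flat on the stage, within 15 mm of its middle and 0.15 rad of the line (either way round); coarse pointer within 5.5 mm of the green dot's centre; fine knob's red line within 3 mm of its start; measure button pressed 4 mm or more after that and up again (all of step 1 and horizontal distance between coarse_pointer and green_mark_mid below 0.0055 m and distance of fine_pointer from where it was at the start of the episode below 0.003 m and value of joint measure below 0.002 m and linear speed of bracket below 0.02 m/s); the robot touches nothing.
It fails at once if the fine knob is turned (its red line moves more than 3 mm) (distance of fine_pointer from where it was at the start of the episode above 0.003 m).
It fails at once if the measure button is pressed before the ring is on the green dot (value of joint measure above 0.004 m and not (horizontal distance between coarse_pointer and green_mark_mid below 0.0055 m)).
It fails at once if the plain bracket is moved by more than 20 mm (distance of plain_bracket_mid from where it was at the start of the episode above 0.02 m).
It fails at once if the calipers are moved by more than 20 mm (distance of calipers from where it was at the start of the episode above 0.02 m).
It also fails if it takes over 59 s, if anything falls off the work surface, if the arm or the gripper's body presses on something with over 40 N, if the wrist force passes 120 N, or if a joint passes its speed limit or range.

ROBOT

A 6-joint arm with a two-finger parallel gripper is mounted at the origin on the work surface. World frame = base frame: x ahead of the robot, y to its left, z up, the work surface at z = 0. Lengths are in m, angles in rad, forces in N, time in s.
With the tool pointing down it reaches from about 0.4 to 0.825 m from the base axis. Payload 7 kg.
Tool frame: the origin (TCP) lies at the very end of the fingers, on their centre line; the grasp point (between the pads) lies 19 mm behind it; z points along the fingers, x is the direction in which the jaws open and shut, and the axes are right-handed (so a half turn about z gives the same grasp; the last joint's range is limited). The gripper opens to 88 mm and grips with 3 to 60 N. Pads are 19 mm wide; open, the fingers measure 130 mm over their backs; the gripper's body (78 mm by 193 mm) begins 47 mm behind the grasp point.
Start: joints at [1.471, 0.359, 0.012, 0, -1.224, -0.288], TCP at [0.255, 0.625, 0.227] pointing down, gripper open.
Joint ranges: [-3.07, 3.07], [-1.43, 2.12], [-1.02, 1.25], [-3.03, 1.67], [-3.05, -0], [-3.03, 3.03]. Speed limits (rad/s): [2.39, 2.39, 3.01, 3.14, 3.14, 3.14].

INTERFACE

Orientations are given as [roll, pitch, yaw] about the fixed x, y, z axes, in that order (R = Rz(yaw) Ry(pitch) Rx(roll)).
In Python, from station import telemetry, grab_frame, arm, regions_of, pinpoint gives the robot as it stands. The module is installed in compiled form; this text tells all that it offers.
- The arm moves only by the shell command python3 -m inch 'ROWS' [FORCE]. ROWS is text: rows parted by semicolons, each of 7 numbers parted by spaces: the opening, from 0 (shut) to 1 (fully open), then the shift along the world's x, y, z in cm, then the turn, a rotation vector about the world's x, y, z in degrees. A call has 1 to 12 rows; each row is the pose to reach, as a shift and turn from the pose measured when the call began; what a row does not reach only later rows make up. A row lasts 1/8 s, in which the tool goes at most 62.5 mm and 10.7 degrees, less where a joint would pass 70% of its speed; a pose out of reach is approached as far as the arm can. A call with a gripper value outside its range is refused whole. The fingers move at their own pace and stop on an object; FORCE is the grip in N (left out, the last holds). Time passes only in rows, so rows that repeat a pose let the fingers close. It gives the time, the measured TCP pose, the force and the opening at its end, in the units of the state.
- telemetry.get_state(): the state, without advancing time (a new reading comes with each control period).
- grab_frame(name): name is "scene" or "side" or "wrist"; returns a dict with "pixels" (480x640x3 uint8, red, green, blue), "fx", "fy", "cx", "cy" (pixels), "R" (3x3) and "t" (3): a world point X has camera coordinates R X + t. Camera axes: x right, y down, z forward; pixel columns grow to the right and rows downward; lengths in m; the calibration is good to about 2 mm. A picture is of the moment at which its call begins. There is no depth.
- arm.job_done(): hands the job in, once; it reports no verdict.
Trained networks look in the newest picture that a camera, given by its name, has taken for a name from the list of things; names that differ only in an ending like _2 or _b are one class to them, and where a whole thing is asked for, a point or a joint stands for the part that bears it (a point fixed in the world has none). Each returns a list of dicts, best first, with "p" (0 to 1); they miss things now and then, are a little off and sometimes report something else, mostly with a low value. They report only what shows in the picture. A call takes as long as a camera call. They do not tell look-alikes from the thing itself.
- regions_of(camera, name): "pixels" (480x640 bool, what is visible of it) and "bbox" ([left, top, right, bottom] in pixels, round what is visible of it).
- pinpoint(camera, name): "location" ([column, row] in pixels: a listed point, or the origin of a listed thing).
The state is a dict: "t": time; "q": joint angles; "qd": joint speeds; "joint_efforts": joint torques, N m; "eef_pos": TCP position; "ee_rot": TCP orientation; "force": force on the tool from outside, world axes, zero at the start; "moment": the same for the moment, N m; "width": finger opening in m.
Only numpy, scipy, OpenCV 4.12 (cv2) and the standard library are available. Lean on these libraries where they do the work, as an engineer would, in place of code of your own. Each camera call takes 0.05 s, during which the arm holds its last target. There are 200 camera calls.

## Working session

There is one attempt and no reset: what is moved stays moved. The work goes in short steps, Python scripts to look and compute and a shell command to move; the robot and the scene stay as the last step left them, time stands still between calls to the robot, and variables do not carry over. Pictures are saved under pics/ and viewed, about 8 in all and at most 12, crops included, and the job is handed in when it is done.

```bash
mkdir -p pics
cat > h.py <<'E'
import numpy as np, cv2
from station import telemetry, grab_frame, arm, regions_of, pinpoint
def ray(f,uv):
    d=np.array([(uv[0]-f["cx"])/f["fx"],(uv[1]-f["cy"])/f["fy"],1.]);R=np.array(f["R"]);t=np.array(f["t"])
    return -R.T@t, R.T@d
def atz(f,uv,z):
    c,d=ray(f,uv); return c+d*(z-c[2])/d[2]
def tri(obs):
    A=np.zeros((3,3));b=np.zeros(3);rs=[ray(f,uv) for f,uv in obs]
    for c,d in rs:
        d=d/np.linalg.norm(d);P=np.eye(3)-np.outer(d,d);A+=P;b+=P@c
    X=np.linalg.solve(A,b)
    gap=max(np.linalg.norm((np.eye(3)-np.outer(d,d)/(d@d))@(X-c)) for c,d in rs)
    return X,gap
def save(n,p): cv2.imwrite("pics/"+n,cv2.cvtColor(p,cv2.COLOR_RGB2BGR))
E
python3 - <<'E'
from h import *
s=telemetry.get_state();print({k:np.round(v,3).tolist() for k,v in s.items()})
np.set_printoptions(precision=3,suppress=True)
ims=[]
for c in ["scene","side","wrist"]:
    f=grab_frame(c);ims.append(f["pixels"]);print(c,"cam",ray(f,(320,240))[0])
    for n in ["bracket_mid","plain_bracket_mid","stage_mid","coarse_grip","coarse_pointer","fine_pointer","green_mark_mid","orange_mark_mid","measure_top","calipers"]:
        z={"bracket_mid":.018,"plain_bracket_mid":.018,"stage_mid":.036,"coarse_grip":.0725,"coarse_pointer":.0725,"fine_pointer":.104,"green_mark_mid":.046,"orange_mark_mid":.046,"measure_top":.055,"calipers":0}[n]
        print(n,[(round(float(d["p"]),2),np.round(d["location"],1).tolist(),atz(f,d["location"],z)[:2].round(3).tolist()) for d in pinpoint(c,n)[:3]])
save("a_scene.png",ims[0]);save("a_side.png",ims[1]);save("a_wrist.png",ims[2])
E
```

```text
{'t': 0.0, 'q': [1.471, 0.359, 0.011, -0.0, -1.224, -0.288], 'qd': [0.0, 0.001, -0.0, -0.0, 0.0, -0.0], 'joint_efforts': [-0.0, -58.273, 29.304, 6.997, 0.007, -0.0], 'eef_pos': [0.255, 0.624, 0.226], 'ee_rot': [-3.141, -0.002, -1.959], 'force': [0.563, -0.242, -1.219], 'moment': [-0.04, 0.001, 0.003], 'width': 0.088}
scene cam [0.967 0.015 0.964]
bracket_mid [(0.86, [177.2, 269.0], [0.449, -0.347])]
plain_bracket_mid [(0.76, [173.7, 342.7], [0.625, -0.318])]
stage_mid [(0.73, [485.6, 343.6], [0.611, 0.324])]
coarse_grip [(0.55, [201.9, 173.8], [0.211, -0.32])]
coarse_pointer [(0.9, [204.2, 191.3], [0.265, -0.305]), (0.77, [313.9, 292.6], [0.526, -0.029])]
fine_pointer [(0.71, [197.0, 170.6], [0.228, -0.322]), (0.61, [318.2, 270.5], [0.49, -0.021])]
green_mark_mid [(0.44, [334.3, 285.3], [0.493, 0.013])]
orange_mark_mid [(0.57, [318.7, 268.6], [0.453, -0.022]), (0.43, [296.4, 287.5], [0.502, -0.069])]
measure_top [(0.52, [166.5, 165.5], [0.172, -0.422])]
calipers [(0.71, [422.9, 232.9], [0.32, 0.225])]
side cam [-0.054 -0.685  1.09 ]
bracket_mid [(0.79, [426.2, 335.1], [0.456, -0.348])]
plain_bracket_mid [(0.78, [469.8, 285.1], [0.628, -0.313])]
stage_mid [(0.89, [301.0, 136.4], [0.601, 0.34])]
coarse_grip [(0.73, [342.7, 226.9], [0.47, -0.028]), (0.68, [324.7, 375.6], [0.207, -0.311])]
coarse_pointer [(0.74, [344.1, 374.9], [0.239, -0.333]), (0.65, [358.2, 222.5], [0.509, -0.04])]
fine_pointer [(0.6, [334.9, 369.4], [0.222, -0.324]), (0.42, [344.6, 214.9], [0.48, -0.022])]
green_mark_mid []
orange_mark_mid []
measure_top [(0.43, [374.7, 255.4], [0.486, -0.132])]
calipers [(0.97, [239.2, 213.0], [0.316, 0.223])]
wrist cam [0.32  0.598 0.385]
bracket_mid []
plain_bracket_mid []
stage_mid []
coarse_grip []
coarse_pointer []
fine_pointer []
green_mark_mid []
orange_mark_mid []
measure_top []
calipers []
```

View pics/a_scene.png

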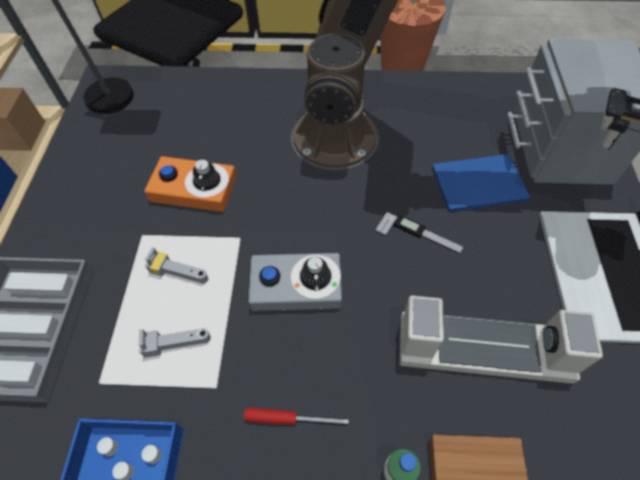

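View pics/a_side.png

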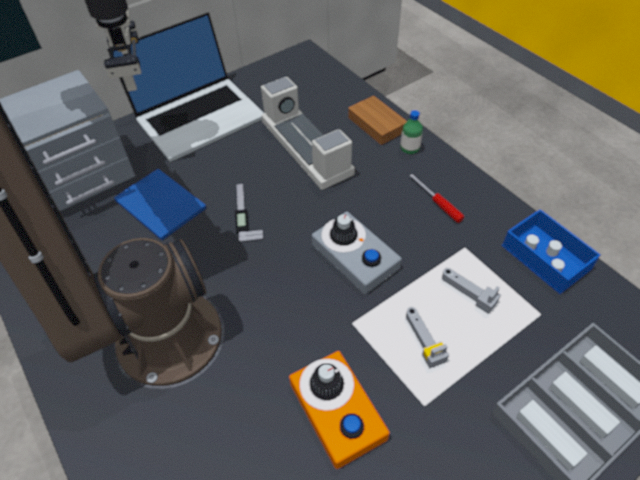

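The banded bracket is at scene (177,267) and the plain one at (174,342). The grey pod at (295,280) is the real one; the orange pod at (190,187) is a look-alike. The stage is at (486,343) and the calipers at (420,232). I'll move over the stage first to see it with the wrist camera.

```bash
python3 -m inch '1 34 -22 10 0 0 -67.8; 1 34 -22 10 0 0 -67.8; 1 34 -22 10 0 0 -67.8; 1 34 -22 10 0 0 -67.8; 1 34 -22 10 0 0 -67.8; 1 34 -22 10 0 0 -67.8; 1 34 -22 10 0 0 -67.8; 1 34 -22 10 0 0 -67.8; 1 34 -22 10 0 0 -67.8; 1 34 -22 10 0 0 -67.8'
cat > look.py <<'E'
from h import *
import sys,pickle
np.set_printoptions(precision=3,suppress=True)
Z={"bracket_mid":.018,"plain_bracket_mid":.018,"stage_mid":.036,"coarse_grip":.0725,"coarse_pointer":.0495,"fine_pointer":.104,"green_mark_mid":.045,"orange_mark_mid":.045,"measure_top":.055}
def look(tag,names):
    f=grab_frame("wrist");save(tag+".png",f["pixels"]);o={}
    print(tag,"tcp",np.round(telemetry.get_state()["eef_pos"],4))
    for n in names:
        o[n]=[(d["p"],np.array(d["location"])) for d in pinpoint("wrist",n)[:3]]
        print(n,[(round(float(p),2),l.round(1).tolist(),atz(f,l,Z[n])[:2].round(4).tolist()) for p,l in o[n]])
    pickle.dump((f,o),open(tag+".pkl","wb"))
if __name__=="__main__": look(sys.argv[1],sys.argv[2:])
E
python3 look.py stage1 stage_mid
```

```text
t: 2.9
eef_pos: [0.5943, 0.4056, 0.3263]
ee_rot: [-3.141, -0.0, -3.14]
force: [0.8, -0.2, 0.6]
width: 0.0875
stage1 tcp [0.594 0.406 0.327]
stage_mid []
```

```bash
python3 -m inch '1 -4 -18 0 0 0 0; 1 -9 -36 0 0 0 0;1 -9 -36 0 0 0 0;1 -9 -36 0 0 0 0;1 -9 -36 0 0 0 0;1 -9 -36 0 0 0 0;1 -9 -36 0 0 0 0;1 -9 -36 0 0 0 0;1 -9 -36 0 0 0 0;1 -9 -36 0 0 0 0'
python3 look.py pod1 coarse_grip coarse_pointer fine_pointer green_mark_mid orange_mark_mid measure_top
```

```text
t: 4.25
eef_pos: [0.5045, 0.0467, 0.3262]
ee_rot: [-3.141, -0.001, -3.139]
force: [-0.1, -0.6, -0.1]
width: 0.0876
pod1 tcp [0.504 0.047 0.326]
coarse_grip [(0.94, [353.8, 126.4], [0.4727, -0.0285])]
coarse_pointer [(0.82, [311.6, 133.2], [0.5151, -0.0218])]
fine_pointer [(0.94, [346.6, 134.9], [0.4816, -0.0205]), (0.57, [335.4, 169.7], [0.4916, 0.0112])]
green_mark_mid [(0.47, [335.2, 164.3], [0.4898, 0.0108])]
orange_mark_mid [(0.54, [327.7, 86.8], [0.4984, -0.0682])]
measure_top [(0.84, [349.8, 13.9], [0.4775, -0.1334])]
```

```bash
python3 -m inch '1 -6 -30 0 0 0 0;1 -6 -30 0 0 0 0;1 -6 -30 0 0 0 0;1 -6 -30 0 0 0 0;1 -6 -30 0 0 0 0;1 -6 -30 0 0 0 0;1 -6 -30 0 0 0 0;1 -6 -30 0 0 0 0'
python3 look.py br1 bracket_mid plain_bracket_mid
python3 - <<'E'
import cv2,numpy as np
a=[cv2.imread(f"pics/{n}.png") for n in ("stage1","pod1","br1")]
top=np.hstack([cv2.resize(x,(400,300)) for x in a[:2]])
bot=np.hstack([cv2.resize(a[2],(400,300)),cv2.resize(a[1][40:240,220:487],(400,300))])
cv2.imwrite("pics/combo.png",np.vstack([top,bot]))
E
```

```text
t: 5.6
eef_pos: [0.4447, -0.2533, 0.3266]
ee_rot: [-3.142, -0.0, -3.139]
force: [0.2, 0.3, -0.4]
width: 0.0874
br1 tcp [ 0.445 -0.253  0.327]
bracket_mid [(0.64, [312.9, 108.3], [0.4547, -0.3485])]
plain_bracket_mid [(0.89, [169.3, 136.1], [0.6173, -0.3182])]
```

View pics/combo.png

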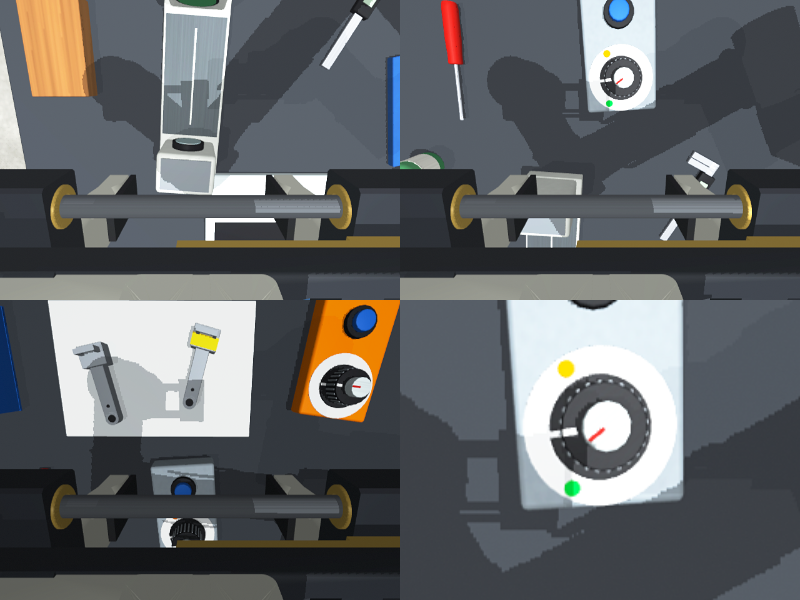

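The combo shows the following:
- **Pod:** grey, with green dot at pod1 px (335,165), yellow/orange dot at (331,86) and the pointer at about (312,133).
- **Banded bracket:** yellow band at br1 px (326,60), hole at (302,166). The plain one is at (160,130).
- **Stage:** the line runs from about (309,45) to (307,200) in stage1.

Next I'll take a closer second view of the bracket and fit the stage line.

```bash
python3 -m inch '1 1 -6 -4 0 0 0;1 1 -6 -4 0 0 0;1 1 -6 -4 0 0 0;1 1 -6 -4 0 0 0'
python3 look.py br2 bracket_mid
python3 - <<'E'
from h import *;import pickle
np.set_printoptions(precision=4,suppress=True)
L=lambda t:pickle.load(open(t+".pkl","rb"))
f1,o1=L("br1");f2,o2=L("br2")
print("bracket tri",tri([(f1,o1["bracket_mid"][0][1]),(f2,o2["bracket_mid"][0][1])]))
r=regions_of("wrist","bracket_mid")
for d in r[:2]: print(d["p"],d["bbox"])
m=np.array(r[0]["pixels"]).astype(bool)
# colors: project bracket mask to z=.032 (arm top), take pixels of the arm
p=f2["pixels"].astype(int);ye=(p[...,0]>150)&(p[...,1]>120)&(p[...,2]<90)&m
v,u=np.nonzero(ye);print("band px",u.mean(),v.mean())
v,u=np.nonzero(m);W=np.array([atz(f2,(a,b),.032)[:2] for a,b in zip(u,v)])
for y0 in np.arange(W[:,1].min(),W[:,1].max(),.008):
    w=W[abs(W[:,1]-y0)<.004]; print(round(y0,4),w[:,0].min().round(4),w[:,0].max().round(4),((w[:,0].min()+w[:,0].max())/2).round(4))
# stage line
f,_=L("stage1");q=f["pixels"].astype(int)
sub=np.zeros(q.shape[:2],bool);sub[20:215,285:335]=(q[20:215,285:335].min(2)>190)
n,lab,st,_=cv2.connectedComponentsWithStats(sub.astype(np.uint8))
for i in range(1,n):
    if st[i,4]<40: continue
    v,u=np.nonzero(lab==i);a=atz(f,(u[v<=v.min()+1].mean(),v.min()),.036);b=atz(f,(u[v>=v.max()-1].mean(),v.max()),.036)
    print(st[i],a[:2],b[:2],np.linalg.norm(a-b),(a+b)[:2]/2,np.degrees(np.arctan2(*(b-a)[:2])))
x=f2["pixels"][0:300,170:470];save("br2c.png",cv2.resize(x,(500,500)))
E
```

```text
t: 6.25
eef_pos: [0.4552, -0.3127, 0.2876]
ee_rot: [-3.141, 0.001, -3.137]
force: [-0.4, -0.7, -0.5]
width: 0.0876
br2 tcp [ 0.455 -0.313  0.288]
bracket_mid [(0.88, [325.5, 165.3], [0.4517, -0.3485])]
bracket tri (array([ 0.4532, -0.3486,  0.022 ]), np.float64(0.0014558088223141938))
0.92 [299.3, 93.4, 367.9, 234.3]
band px 337.7437070938215 125.11327231121281
-0.4175 0.436 0.4547 0.4453
-0.4095 0.4132 0.4576 0.4354
-0.4015 0.4141 0.4605 0.4373
-0.3935 0.4159 0.4625 0.4392
-0.3855 0.4167 0.4635 0.4401
-0.3775 0.4184 0.4555 0.437
-0.3695 0.4323 0.4575 0.4449
-0.3615 0.4352 0.4595 0.4473
-0.3535 0.4371 0.4626 0.4498
-0.3455 0.439 0.4646 0.4518
-0.3375 0.441 0.4657 0.4533
-0.3295 0.4429 0.4678 0.4554
-0.3215 0.4449 0.4709 0.4579
-0.3135 0.447 0.4731 0.46
-0.3055 0.45 0.4742 0.4621
-0.2975 0.451 0.4764 0.4637
-0.2895 0.4541 0.4775 0.4658
-0.2815 0.4552 0.4765 0.4658
[285  20  50   6 223] [0.6066 0.2262] [0.5919 0.2308] 0.015458574262477539 [0.5993 0.2285] -72.74004085207834
[303  45  13 155 517] [0.6027 0.2494] [0.614  0.4092] 0.16014930769225003 [0.6084 0.3293] 4.054926852337404
```

View pics/br2c.png

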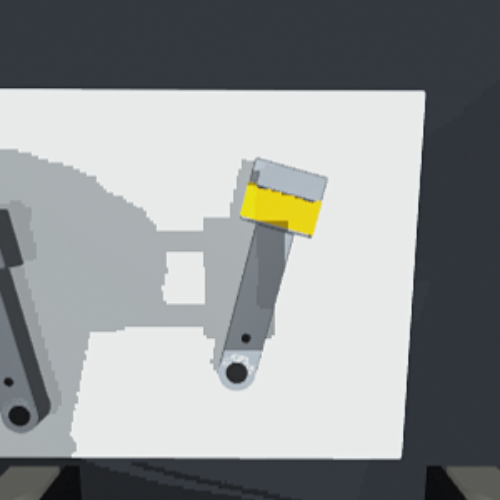

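The crop confirms the yellow-banded bracket at crop (262,255). Its arm runs 14.6° off +y, with its middle near (0.451,-0.3475). The fitted stage line is 160.1 mm long, centred at (0.6084,0.3293) and 4.05° off +y.

```bash
python3 -m inch '1 -0.4 -3.5 -5 0 0 -7;1 -0.4 -3.5 -10 0 0 -14.8;1 -0.4 -3.5 -15 0 0 -14.8;1 -0.4 -3.5 -19 0 0 -14.8;1 -0.4 -3.5 -21 0 0 -14.8;1 -0.4 -3.5 -21 0 0 -14.8;1 -0.4 -3.5 -21 0 0 -14.8'; python3 -c "
from h import *
print(telemetry.get_state()['eef_pos'],telemetry.get_state()['ee_rot'])
f=grab_frame('scene');save('hov.png',cv2.resize(f['pixels'][200:360,90:304],(640,480)))"
```

```text
t: 7.28
eef_pos: [0.452, -0.3478, 0.079]
ee_rot: [-3.141, 0.004, 2.888]
force: [0.7, -0.2, -0.8]
width: 0.0877
[ 0.45203076 -0.34784274  0.07903843] [-3.1405014   0.00364284  2.88845067]
```

View pics/hov.png

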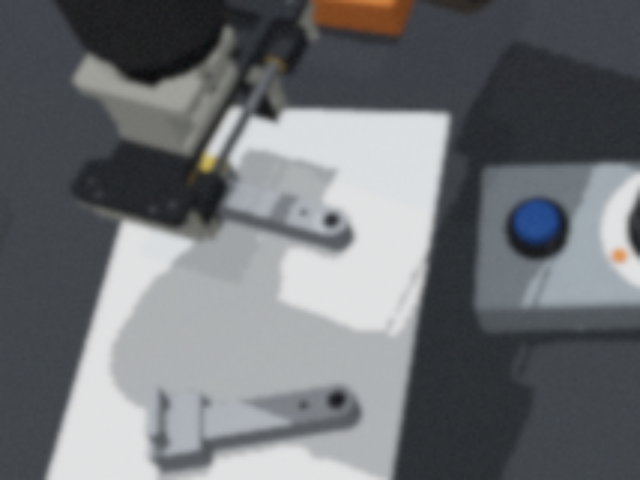

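The gripper straddles the banded bracket's arm (tip at crop (335,220)) and is clear of the plain one. Descending and gripping.

```bash
python3 -m inch '1 -0.1 0 -3 0 0 0;1 -0.1 0 -5.5 0 0 0;1 -0.1 0 -6.7 0 0 0;1 -0.1 0 -7 0 0 0;1 -0.1 0 -7 0 0 0;0.2 -0.1 0 -7 0 0 0;0 -0.1 0 -7 0 0 0;0 -0.1 0 -7 0 0 0;0 -0.1 0 -7 0 0 0;0 -0.1 0 -7 0 0 0;0 -0.1 0 -7 0 0 0;0 -0.1 0 -7 0 0 0' 25
```

```text
t: 8.82
eef_pos: [0.4509, -0.3478, 0.0092]
ee_rot: [-3.141, 0.004, 2.888]
force: [-0.3, 0.5, 4.0]
width: 0.0238
```

```bash
python3 -m inch '0 0 0 3 0 0 0;0 0 0 8 0 0 0;0 0 0 14 0 0 0;0 0 1 20 0 0 0;0 1 6 24 0 0 3;0 3 12 24 0 0 10;0 4.5 18 24 0 0 10.4;0 6 24 24 0 0 10.4;0 7 30 24 0 0 10.4;0 8.5 36 24 0 0 10.4;0 10 42 24 0 0 10.4; 0 11 47 24 0 0 10.4'
python3 -m inch '0 2 7 0 0 0 0;0 4 14 0 0 0 0;0 4.5 20 0 0 0 0;0 4.5 20 0 0 0 0;0 4.5 20 0 0 0 0;0 4.5 20 0 0 0 0;0 4.5 20 0 0 0 0'
python3 -c "
from h import *
print(telemetry.get_state()['eef_pos'],telemetry.get_state()['ee_rot'])"
```

```text
t: 10.32
eef_pos: [0.5603, 0.1245, 0.2481]
ee_rot: [-3.14, 0.002, 3.07]
force: [0.7, 0.5, -4.0]
width: 0.0238
t: 11.2
eef_pos: [0.6053, 0.3232, 0.2483]
ee_rot: [-3.14, 0.002, 3.069]
force: [-0.0, -0.3, -4.5]
width: 0.0241
[0.60528261 0.32322007 0.24833858] [-3.14022400e+00  1.80262427e-03  3.06921658e+00]
```

```bash
python3 -m inch '0 0.3 0.6 -5 0 0 0;0 0.3 0.6 -10 0 0 0;0 0.3 0.6 -14 0 0 0;0 0.3 0.6 -17 0 0 0;0 0.3 0.6 -19 0 0 0;0 0.3 0.6 -20 0 0 0;0 0.3 0.6 -20 0 0 0;0 0.3 0.6 -20 0 0 0'
python3 - <<'E'
from h import *
print(telemetry.get_state()['eef_pos'])
a=grab_frame('scene')['pixels'][270:400,380:610];b=grab_frame('side')['pixels'][60:200,240:370]
save('pre.png',np.hstack([cv2.resize(a,(460,390)),cv2.resize(b,(340,390))]))
E
```

```text
t: 12.2
eef_pos: [0.609, 0.3295, 0.0497]
ee_rot: [-3.141, 0.003, 3.069]
force: [-0.0, 0.7, -4.2]
width: 0.0238
[0.60899368 0.32945435 0.04966659]
```

View pics/pre.png

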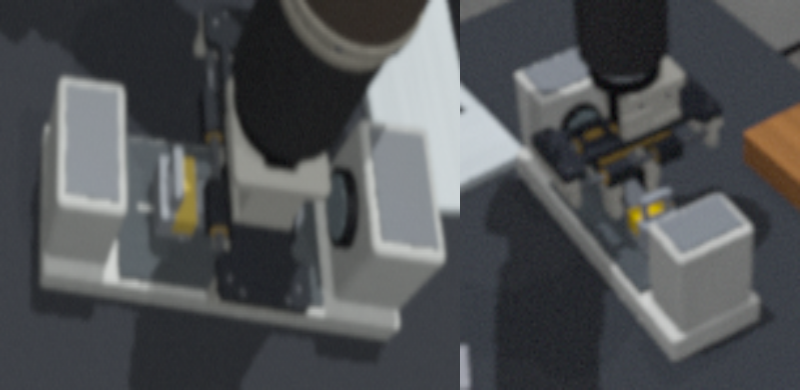

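The bracket (band at crop (187,195)) hangs between the heads over the line, clear of the lens at (345,205). Lowering the last centimetre.

```bash
python3 -m inch '0 0 0 -0.4 0 0 0;0 0 0 -0.7 0 0 0;0 0 0 -0.85 0 0 0;0 0 0 -0.95 0 0 0;0 0 0 -0.95 0 0 0;0 0 0 -0.95 0 0 0'
```

```text
t: 13.05
eef_pos: [0.6087, 0.3295, 0.0412]
ee_rot: [-3.142, 0.003, 3.07]
force: [-5.6, -0.7, 5.9]
width: 0.024
```

```bash
python3 -m inch '0.15 0 0 0 0 0 0;0.4 0 0 0 0 0 0;0.7 0 0 0 0 0 0;0.7 0 0 0 0 0 0;0.7 0 0 0 0 0 0;0.7 0 0 2 0 0 0;0.7 0 0 6 0 0 0;0.7 0 0 12 0 0 0;0.7 0 0 18 0 0 0;1 0 5 24 0 0 0;1 0 7 28 0 0 0;1 0 7 28 0 0 0'
python3 look.py stage2 bracket_mid
python3 - <<'E'
from h import *
import pickle
f,o=pickle.load(open("stage2.pkl","rb"))
r=regions_of("wrist","bracket_mid");m=np.array(r[0]["pixels"]).astype(bool);print(r[0]["p"],r[0]["bbox"])
v,u=np.nonzero(m);W=np.array([atz(f,(a,b),.064)[:2] for a,b in zip(u,v)])
for y0 in np.arange(W[:,1].min(),W[:,1].max(),.012):
    w=W[abs(W[:,1]-y0)<.004]; print(round(y0,4),w[:,0].min().round(4),w[:,0].max().round(4),((w[:,0].min()+w[:,0].max())/2).round(4))
print("yrange",W[:,1].min(),W[:,1].max())
save("s2c.png",cv2.resize(f["pixels"][:280,180:480],(540,504)))
E
```

```text
t: 14.55
eef_pos: [0.6099, 0.4024, 0.3264]
ee_rot: [3.136, 0.009, 3.071]
force: [-0.1, 0.4, -0.4]
width: 0.085
stage2 tcp [0.609 0.401 0.323]
bracket_mid [(0.8, [319.4, 129.3], [0.6103, 0.3313])]
0.79 [296.6, 52.6, 344.9, 197.8]
0.2607 0.5819 0.6256 0.6037
0.2727 0.5821 0.6266 0.6044
0.2847 0.5828 0.6287 0.6058
0.2967 0.5835 0.6283 0.6059
0.3087 0.5942 0.6187 0.6064
0.3207 0.5959 0.6197 0.6078
0.3327 0.5967 0.6206 0.6087
0.3447 0.5975 0.6216 0.6095
0.3567 0.5982 0.6225 0.6104
0.3687 0.6 0.6235 0.6118
0.3807 0.6008 0.6255 0.6132
0.3927 0.6017 0.6261 0.6139
yrange 0.2606996660841508 0.4016687009601079
```

View pics/s2c.png

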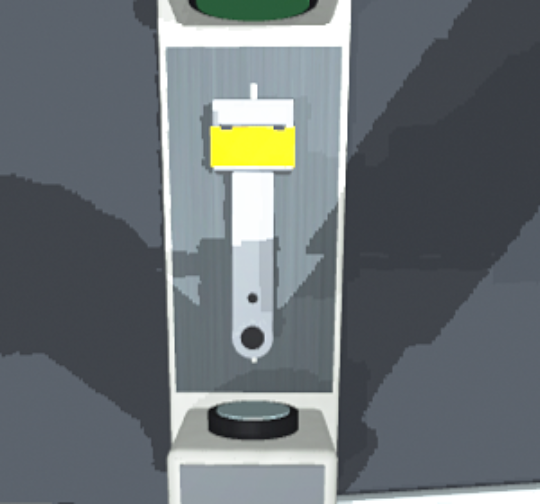

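The bracket lies centred along the line and is released: middle about (0.6085,0.331), about 1° off the line. Next I'll view the pod from straight above.

```bash
python3 -m inch '1 -2 -6 0 0 0 4;1 -4 -12 0 0 0 4;1 -6 -18 0 0 0 4;1 -8 -24 0 0 0 4;1 -11 -30 -3 0 0 4;1 -13.5 -36 -5 0 0 4;1 -13.5 -36 -5 0 0 4;1 -13.5 -36 -5 0 0 4;1 -13.5 -36 -5 0 0 4;1 -13.5 -36 -5 0 0 4'
python3 look.py pod2 coarse_grip coarse_pointer fine_pointer green_mark_mid orange_mark_mid measure_top
python3 - <<'E'
from h import *
import pickle
np.set_printoptions(precision=4,suppress=True)
f1,o1=pickle.load(open("pod1.pkl","rb"));f2,o2=pickle.load(open("pod2.pkl","rb"))
for n in o2:
    if o1[n] and o2[n]: print(n,*tri([(f1,o1[n][0][1]),(f2,o2[n][0][1])]))
save("p2c.png",cv2.resize(f2["pixels"][20:290,190:490],(600,540)))
p=cv2.cvtColor(f2["pixels"],cv2.COLOR_RGB2HSV)
for nm,a,b in [("green",50,80),("orange",10,30),("blue",100,125)]:
    m=(p[...,0]>a)&(p[...,0]<b)&(p[...,1]>150)&(p[...,2]>90);m[300:]=0
    n,l,s,c=cv2.connectedComponentsWithStats(m.astype(np.uint8))
    for i in range(1,n):
        if s[i,4]>25: print(nm,s[i].tolist(),c[i],atz(f2,c[i],.055 if nm=="blue" else .0455)[:2])
E
```

```text
t: 15.95
eef_pos: [0.4738, 0.0402, 0.2702]
ee_rot: [-3.141, 0.002, 3.14]
force: [0.1, -0.1, 0.4]
width: 0.0878
pod2 tcp [0.474 0.04  0.27 ]
coarse_grip []
coarse_pointer [(0.57, [277.4, 139.5], [0.515, -0.0231])]
fine_pointer []
green_mark_mid [(0.56, [303.8, 178.9], [0.4914, 0.0136])]
orange_mark_mid [(0.73, [296.8, 84.1], [0.4965, -0.0714])]
measure_top [(0.92, [319.5, 4.3], [0.4758, -0.1329])]
coarse_pointer [ 0.5153 -0.0224  0.046 ] 0.0006216733773242416
green_mark_mid [0.4904 0.0094 0.0745] 0.0009641279402875315
orange_mark_mid [ 0.4979 -0.072   0.0244] 0.0016683161656208475
measure_top [ 0.4759 -0.1399  0.0299] 3.5690842199974994e-05
green [299, 171, 12, 12, 109] [304.5872 176.8899] [0.4906 0.0116]
orange [292, 80, 12, 13, 126] [297.746   86.0873] [ 0.4957 -0.0697]
orange [95, 296, 19, 4, 58] [104.2586 297.7759] [0.6995 0.1354]
orange [529, 296, 19, 4, 59] [538.1186 297.7797] [0.2513 0.1361]
blue [298, 0, 39, 28, 905] [317.1779  11.8066] [ 0.4778 -0.1272]
```

View pics/p2c.png

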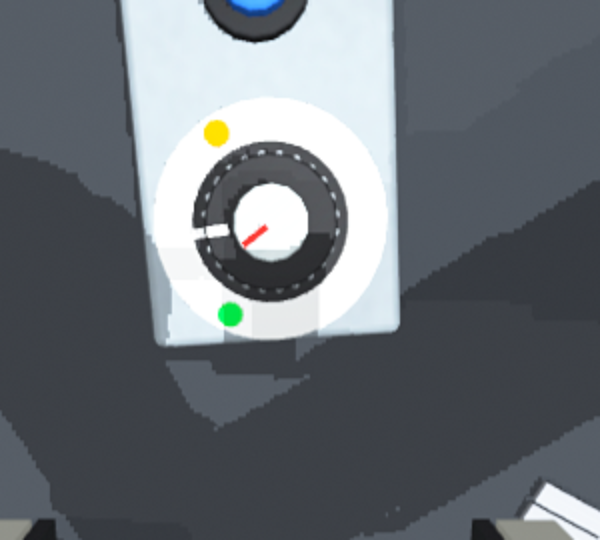

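The green dot is at crop (231,314), the pointer's outer end at (195,235) and the knob centre at (270,219). The axis is at about (0.472,-0.0305): from there the dots sit at 46.5 and 45.2 mm, against 46 nominal. The pointer is at 0.20 rad and green at 1.165 rad, so the ring has to turn about +55°.

```bash
python3 -m inch '1 -0.2 -5 0 0 0 0;1 -0.2 -7 0 0 0 0;1 -0.2 -7 -2 0 0 0;1 -0.2 -7 -7 0 0 0;1 -0.2 -7 -11 0 0 0;1 -0.2 -7 -13 0 0 0;1 -0.2 -7 -13 0 0 0;1 -0.2 -7 -13 0 0 0'
python3 -c "
from h import *
print(telemetry.get_state()['eef_pos'],telemetry.get_state()['ee_rot'])"
```

```text
t: 17.3
eef_pos: [0.4721, -0.0302, 0.1412]
ee_rot: [-3.141, 0.003, 3.14]
force: [0.0, 0.1, -0.3]
width: 0.0873
[ 0.47206423 -0.03022814  0.14122422] [-3.14078774  0.00332144  3.14020675]
```

```bash
python3 -m inch '1 0 0 -3 0 0 0;1 0 0 -6 0 0 0;1 0 0 -8 0 0 0;1 0 0 -8.5 0 0 0;1 0 0 -8.5 0 0 0;0.72 0 0 -8.5 0 0 0;0.6 0 0 -8.5 0 0 0;0.5 0 0 -8.5 0 0 0;0.5 0 0 -8.5 0 0 0;0.5 0 0 -8.5 0 0 0;0.5 0 0 -8.5 0 0 0' 15
```

```text
t: 18.68
eef_pos: [0.4712, -0.0303, 0.0563]
ee_rot: [-3.141, 0.002, 3.14]
force: [-4.7, 1.9, 5.7]
width: 0.0555
```

```bash
python3 -m inch '0.5 0 0 0 0 0 8;0.5 0 0 0 0 0 16;0.5 0 0 0 0 0 24;0.5 0 0 0 0 0 32;0.5 0 0 0 0 0 40;0.5 0 0 0 0 0 48;0.5 0 0 0 0 0 55;0.5 0 0 0 0 0 55;0.5 0 0 0 0 0 55;0.5 0 0 0 0 0 55'
python3 -c "
from h import *
s=telemetry.get_state();print(s['eef_pos'],s['ee_rot'],s['force'],s['moment'])"
```

```text
t: 19.92
eef_pos: [0.4713, -0.0303, 0.0564]
ee_rot: [-3.141, 0.002, -2.185]
force: [-0.8, 1.3, 0.7]
width: 0.0555
[ 0.47131306 -0.03029576  0.05635685] [-3.14054175e+00  2.13892870e-03 -2.18483963e+00] [-0.75476896  1.31812204  0.73097739] [ 0.35225276  0.26963815 -0.06029206]
```

```bash
python3 -m inch '0.75 0 0 0 0 0 0;1 0 0 0 0 0 0;1 0 0 0 0 0 0;1 0 0 0 0 0 0;1 0 0 3 0 0 0;1 0 0 8 0 0 0;1 0 0 13 0 0 -10;1 0 3 18 0 0 -20;1 0.3 7 21.4 0 0 -30;1 0.3 7 21.4 0 0 -40;1 0.3 7 21.4 0 0 -50;1 0.3 7 21.4 0 0 -55'
python3 -m inch '1 0 0 0 0 0 0;1 0 0 0 0 0 0'
python3 look.py pod3 coarse_grip coarse_pointer fine_pointer green_mark_mid measure_top
python3 - <<'E'
from h import *
import pickle
f,o=pickle.load(open("pod3.pkl","rb"))
save("p3c.png",cv2.resize(f["pixels"][20:290,190:490],(600,540)))
p=cv2.cvtColor(f["pixels"],cv2.COLOR_RGB2HSV)
for nm,a,b in [("green",50,80),("orange",10,30)]:
    m=(p[...,0]>a)&(p[...,0]<b)&(p[...,1]>150)&(p[...,2]>90);m[290:]=0
    n,l,s,c=cv2.connectedComponentsWithStats(m.astype(np.uint8))
    for i in range(1,n):
        if s[i,4]>25: print(nm,s[i].tolist(),c[i],atz(f,c[i],.0455)[:2])
E
```

```text
t: 21.42
eef_pos: [0.4741, 0.0398, 0.2704]
ee_rot: [-3.141, 0.002, 3.135]
force: [-0.1, 0.3, -1.0]
width: 0.0874
t: 21.68
eef_pos: [0.4741, 0.0398, 0.2703]
ee_rot: [-3.141, 0.002, 3.136]
force: [-0.8, -0.2, 0.3]
width: 0.0878
pod3 tcp [0.474 0.04  0.27 ]
coarse_grip []
coarse_pointer [(0.73, [304.1, 177.4], [0.4911, 0.0112])]
fine_pointer [(0.75, [310.6, 144.3], [0.483, -0.0207])]
green_mark_mid [(0.53, [302.8, 179.8], [0.4925, 0.014])]
measure_top [(0.78, [317.6, 4.5], [0.477, -0.1331])]
green [299, 172, 12, 12, 109] [304.82568807 177.22018349] [0.49054005 0.0114917 ]
orange [292, 81, 12, 13, 126] [297.62698413  86.85714286] [ 0.49564426 -0.06948694]
```

View pics/p3c.png

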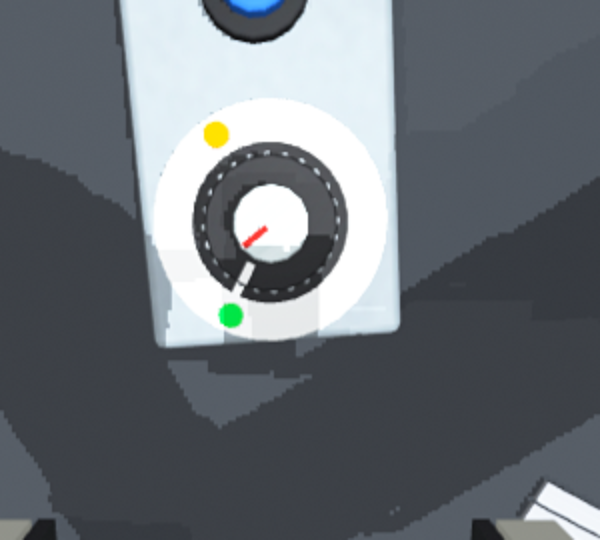

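The pointer now aims at the green dot: skirt end at crop (236,296), dot at (231,315), about 1–1.5 mm off. The red fine line hasn't moved. Now I'll close the fingers and go above the button.

```bash
python3 -m inch '0 0.2 -6 0 0 0 0;0 0.2 -12 0 0 0 0;0 0.2 -17.1 0 0 0 0;0 0.2 -17.1 0 0 0 0;0 0.2 -17.1 -5 0 0 0;0 0.2 -17.1 -10 0 0 0;0 0.2 -17.1 -15 0 0 0;0 0.2 -17.1 -18 0 0 0;0 0.2 -17.1 -18 0 0 0;0 0.2 -17.1 -18 0 0 0' 15
python3 - <<'E'
from h import *
print(telemetry.get_state()['eef_pos'],telemetry.get_state()['width'])
a=grab_frame('scene')['pixels'][200:330,200:360];b=grab_frame('side')['pixels'][180:310,290:450]
save('btn.png',np.hstack([cv2.resize(a,(400,325)),cv2.resize(b,(400,325))]))
E
```

```text
t: 23.22
eef_pos: [0.4772, -0.1308, 0.0916]
ee_rot: [-3.14, 0.004, 3.136]
force: [-0.7, -1.4, 1.0]
width: 0.0008
[ 0.47723515 -0.13078537  0.09158471] 0.0008444085606693834
```

View pics/btn.png

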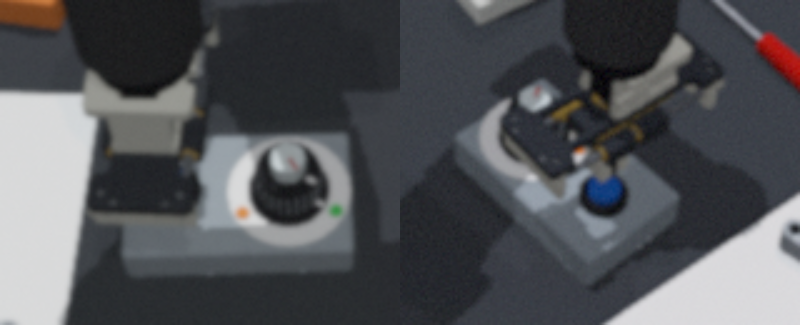

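The closed fingertips are over the blue button (side crop (603,185)), clear of the knobs. Descending until the force rises.

```bash
python3 -m inch '0 0 0 -1.2 0 0 0;0 0 0 -2 0 0 0;0 0 0 -2.3 0 0 0;0 0 0 -2.3 0 0 0'
```

```text
t: 23.82
eef_pos: [0.4772, -0.1309, 0.0686]
ee_rot: [-3.141, 0.004, 3.135]
force: [0.3, 0.8, 0.3]
width: 0.0002
```

```bash
python3 -m inch '0 0 0 -0.3 0 0 0;0 0 0 -0.6 0 0 0;0 0 0 -0.6 0 0 0'
```

```text
t: 24.2
eef_pos: [0.4776, -0.131, 0.0628]
ee_rot: [-3.141, 0.005, 3.136]
force: [0.3, -0.3, 3.2]
width: 0.0003
```

```bash
python3 -m inch '0 0 0 -0.3 0 0 0;0 0 0 -0.3 0 0 0;0 0 0 -0.3 0 0 0'
```

```text
t: 24.58
eef_pos: [0.4777, -0.131, 0.061]
ee_rot: [-3.14, 0.005, 3.136]
force: [-4.8, 2.3, 18.6]
width: 0.0004
```

```bash
python3 -m inch '0 0 0 -0.3 0 0 0;0 0 0 -0.3 0 0 0;0 0 0 -0.3 0 0 0'
```

```text
t: 24.95
eef_pos: [0.4778, -0.1311, 0.0607]
ee_rot: [-3.14, 0.007, 3.137]
force: [-10.9, 6.9, 35.7]
width: 0.0005
```

The button bottomed out (force well over 5 N, position stopped at z 0.061). Releasing, retreating and checking.

```bash
python3 -m inch '0 0 0 1 0 0 0;0 0 0 4 0 0 0;0 0 0 9 0 0 0;0 0 0 15 0 0 0;0 0 6 20 0 0 0;0 0 12 21 0 0 0;0 -0.3 17 21 0 0 0;0 -0.3 17 21 0 0 0;0 -0.3 17 21 0 0 0;0 -0.3 17 21 0 0 0'
python3 look.py pod4 coarse_pointer fine_pointer green_mark_mid measure_top
python3 - <<'E'
from h import *
import pickle
f,o=pickle.load(open("pod4.pkl","rb"))
g=grab_frame("scene")
for n in ("bracket_mid","measure_top"): print(n,[(round(float(d["p"]),2),np.round(d["location"],1)) for d in pinpoint("scene",n)])
save("fin.png",np.hstack([cv2.resize(f["pixels"][0:290,190:480],(400,400)),cv2.resize(g["pixels"][190:390,380:610],(400,400))]))
E
```

```text
t: 26.2
eef_pos: [0.4746, 0.0379, 0.2703]
ee_rot: [-3.139, 0.006, 3.136]
force: [0.8, -1.4, -0.2]
width: 0.0005
pod4 tcp [0.475 0.038 0.27 ]
coarse_pointer [(0.88, [305.0, 180.6], [0.4916, 0.012])]
fine_pointer [(0.78, [314.3, 145.5], [0.4812, -0.0219])]
green_mark_mid [(0.65, [303.3, 178.1], [0.4934, 0.0101]), (0.58, [313.4, 147.7], [0.4834, -0.0181])]
measure_top [(0.8, [320.1, 7.5], [0.4761, -0.1332])]
bracket_mid [(0.8, array([490.7, 338.2])), (0.26, array([317., 269.]))]
measure_top [(0.69, array([269.2, 277.7])), (0.4, array([162.6, 167.9]))]
```

View pics/fin.png

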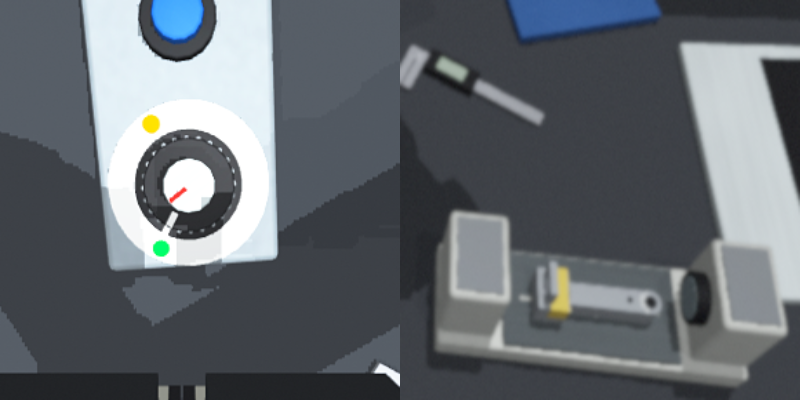

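The pointer (170,228) still aims at the green dot (161,248) and the red line is unchanged. The button is up, and the bracket lies on the line, clear of the lens. The arm touches nothing.

```bash
python3 -c "
from station import arm
print(arm.job_done())"
```

```text
the job is handed in; nothing more can be done
None
```

I did all three steps in order and handed the job in at about 26 s of the 59 s. `job_done()` reports no verdict, so these are my own last checks:

- **Bracket:** the yellow-banded one lies on the stage and is let go. Its middle is about 2 mm from the line's centre and it is about 1° off the line. After the press, the scene picture showed it still on the line.
- **Coarse ring:** I turned it +55°. The pointer is about 1–2 mm from the green dot's centre; the limit is 5.5 mm. The two network estimates of pointer and dot in the last picture agree to within about 3 mm.
- **Fine knob:** its red line shows no visible change.
- **Measure button:** it went fully down, with the tool stopping at z 0.061 m under a force well above 5 N (36 N peak). That peak was higher than needed because I pressed once more after it had bottomed out. It looked up again in the last picture.
- **Bystanders:** I never touched the plain bracket or the calipers. The calipers look unmoved in the last scene picture, but I did not take a final picture of the plain bracket.

Some checks disagreed or failed. The networks missed `stage_mid` and, in the close views, `coarse_grip`. I fitted the stage centre from the white line and the knob axis from the dial and dots instead. The two-view heights for the dots and the button came out poor, so I found the button's height by contact.

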